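# Clamp the imaging chamber under the screw

### The job

Take the imaging sample holder by its pull tab, lay it flat between the guide rails of the screw clamp, tab end towards the clamp's open mouth, and slide it fully home against the stop. Then turn the round knob clockwise, following it down as the screw sinks, until the pad bears on the holder hand-tight, pressing with about 50 N (30 to 75 N will do, over 95 N cracks the window), and let go. Leave the other things on the bench where they are.

Things in the scene. Friction and masses are not known exactly. Their poses are not given: they have to be found in the camera images.
- clamp: White C-shaped screw clamp bolted to the bench, 205 mm long (x), 110 wide. Origin on the bench under the screw's axis; x points from the open mouth inwards, z up. Steel bed, top at z=30 mm, from x=-112 to the stop (column's flat face) at x=+32. Two dark rails, top z=38, 55 mm between them from x=-88 inwards, flaring to about 65 at x=-114.
- home (a point): Point on the clamp's bed where the holder's origin lies when it is fully home: 25.5 mm before the screw's axis, on the centre line, at the bed's top (30 mm above the bench). The holder then has the clamp's yaw.
- bridge_top (a point): Point on the screw's axis on top of the clamp's arm, 105 mm above the bench. The arm (50 mm wide) reaches from the column 22 mm past the axis towards the mouth; its underside is 79 mm above the bench. A 4 mm high brass collar of 14 mm radius lies on top round the screw.
- holder: Aluminium sample holder, 0.11 to 0.2 kg, a plate 115 x 50 x 12 mm with a round glass window in its top. Origin: centre of the underside, x along its length. A pull tab (18 mm along x, 14 mm across y, top 42 mm above the underside) stands at x=-45.5 mm: pinch it across y, fingertips above the plate. Window centre at x=+25.5 mm, comes under the pad. The +x end goes to the stop.
- screw: The clamp's screw: origin on its axis at the knob's mid-height; sinks with the knob, does not turn. 140 mm above the bench when joint knob = 0. Under the arm it carries a sprung rubber pad (22 mm diameter, 25 N/mm, no preload). How far out the pad is set varies and is not measured: underside 86.5 to 93.5 mm below this origin, 2.5 to 11.5 mm above the seated holder's top at first.
- knob_top (a point): Centre of the top of the black knurled round knob on the screw (48 mm diameter, 28 mm high, axis vertical, grip it from above at any yaw). The knob's underside is 28 mm below this point.
- knob (a joint): Turn of the knob, rad, growing clockwise seen from above; the screw sinks 4.0 mm per rad. Starts between 0 and 0.5, range 0 to 5, stays where it is left. It takes about 0.35 N m to turn free, plus 0.004 N m for every newton of pad force; dragging the knob up adds likewise, pushing down eases. At rest the friction part may differ: compare with free turning.
- reagent: The capped reagent bottle, a bystander; origin under its centre.
- flask: The culture flask, a bystander; origin under its centre.
- dishes: The stack of dishes, a bystander; origin under its centre.
- tipbox: The pipette tip box, a bystander; origin under its centre.
There are look-alikes about, which are no part of the job. Leave any green or red look-alike of the holder alone.

How it is judged:
By the outcome, as a careful person would: the job done as asked, in the order asked, and still so for the second after the job is handed in, with the robot touching nothing.
It also fails if it takes over 72 s, if anything falls off the work surface, if the arm or the gripper's body presses on something with over 40 N, if the wrist force passes 120 N, or if a joint passes its speed limit or range.

### The arm

A 6-joint arm with a two-finger parallel gripper is mounted at the origin on the work surface. World frame = base frame: x ahead of the robot, y to its left, z up, the work surface at z = 0. Lengths are in m, angles in degrees, forces in N, time in s.
With the tool pointing down it reaches from about 0.4 to 0.825 m from the base axis. Payload 7 kg.
Tool frame: the origin (TCP) lies at the very end of the fingers, on their centre line; the grasp point (between the pads) lies 19 mm behind it; z points along the fingers, y is the line along which they close (so a half turn about z gives the same grasp; the last joint's range is limited). The gripper opens to 88 mm and grips with 3 to 60 N. Pads are 19 mm wide; open, the fingers measure 130 mm over their backs; the gripper's body (78 mm by 193 mm) begins 47 mm behind the grasp point.
Start: joints at [-47.951, 20.546, 0.682, 0, -70.136, -16.507], TCP at [0.291, -0.609, 0.227] pointing down, gripper open.
Joint ranges: [-176.03, 176.03], [-82.01, 121.73], [-58.28, 71.71], [-173.87, 95.51], [-174.79, -0.11], [-173.66, 173.66]. Speed limits (degrees/s): [136.94, 136.94, 172.46, 180, 180, 180].

### API

Orientations are given as [roll, pitch, yaw] about the fixed x, y, z axes, in that order (R = Rz(yaw) Ry(pitch) Rx(roll)).
In Python, from plant import r gives the robot as it stands. The module is installed in compiled form; this text tells all that it offers.
- The arm moves only by the tool jog_arm, never from a script. Its arguments are lists of equal length, an entry for each row: "travel": the shift along the tool's x, y, z each as a share of 50 cm, from -1 to 1, a list of three; "dr": the turn, a rotation vector about the tool's x, y, z each as a share of 360 degrees, from -1 to 1, a list of three; "claw": the opening, from 0 (shut) to 1 (fully open). A call has exactly 10 rows; each row is the pose to reach, as a shift and turn from the pose commanded when the call began, along the tool's axes at that moment, turning the shorter way round; what a row does not reach only later rows make up. A row lasts 1/8 s, in which the tool goes at most 62.5 mm and 10.7 degrees, less where a joint would pass 70% of its speed; a pose out of reach is approached as far as the arm can. A call with a number of a shift or a turn outside -1 to 1 is refused whole. A call with a gripper value outside its range is refused whole. The fingers move at their own pace and stop on an object; "newtons" is the grip in N (left out, the last holds). Time passes only in rows, so rows that repeat a pose let the fingers close, or fill a call up. It gives the time, the measured TCP pose, the force, the opening and the grip force at its end, in the units of the state.
- r.get_state(): the state, without advancing time (a new reading comes with each control period).
- r.capture(name): name is "scene" or "top" or "wrist"; returns a dict with "pixels" (384x512x3 uint8, red, green, blue), "range_z" (384x512 float32, m along the optical axis (not along the pixel's ray), 0 where there is no reading), "fx", "fy", "cx", "cy" (pixels), "dist_coeffs" ([k1, k2, p1, p2, k3] as OpenCV has them; the pictures are not rectified), "position" and "attitude" of the camera in the world; the wrist camera has in their place "hand_eye" (4x4, takes a point from camera to tool coordinates, whose origin is the TCP and whose axes are the flange's). Camera axes: x right, y up, looking along -z (the intrinsics and any distortion apply to the point x, -y, -z); pixel columns grow to the right and rows downward; lengths in m; the calibration is good to about 2 mm. A picture is of the moment at which its call begins: read the wrist's pose just before it.
- r.close_job(): hands the job in; it is judged then, once.
Trained networks look in the newest picture that a camera, given by its name, has taken for a name from the list of things; names that differ only in an ending like _2 or _b are one class to them, and where a whole thing is asked for, a point or a joint stands for the part that bears it (a point fixed in the world has none). Each returns a list of dicts, best first, with "conf" (0 to 1); they miss things now and then, are a little off and sometimes report something else, mostly with a low value. They report only what shows in the picture. A call takes as long as a camera call. They do not tell look-alikes from the thing itself.
- r.boxes_of(name, camera): "extent" ([left, top, right, bottom] in pixels, round what is visible of it).
- r.regions_of(name, camera): "pixels" (384x512 bool, what is visible of it) and "extent" ([left, top, right, bottom] in pixels, round what is visible of it).
- r.tip_of(name, camera): "at" ([column, row] in pixels: a listed point, or the origin of a listed thing).
The state is a dict: "time_s": time; "joints": joint angles; "qd": joint speeds; "joint_torque": joint torques, N m; "tcp_pos": TCP position; "eef_rot": TCP orientation; "contact_force": force on the tool from outside, world axes, zero at the start; "moment": the same for the moment, N m; "gripper_width": finger opening in m; "gripper_force": force on a finger pad.
Only numpy, scipy, OpenCV 4.12 (cv2) and the standard library are available. Lean on these libraries where they do the work, as an engineer would, in place of code of your own. Each camera call takes 0.05 s, during which the arm holds its last target. There are 200 camera calls.

## Working session

There is one attempt and no reset: what is moved stays moved. The work goes in short steps, Python scripts to look and compute and a tool call to move; the robot and the scene stay as the last step left them, time stands still between calls to the robot, and variables do not carry over. Pictures are saved under pics/ and viewed, at most 10 in all, crops included, and the job is handed in when it is done.

Besides the shell and the picture viewer there is one more tool, called after ">>>" by a JSON object that holds its "api" and its "payload", one argument or row to a line. jog_arm: Moves the arm, as the interface text tells. Its arguments: {"type":"object","properties":{"travel":{"type":"array"},"dr":{"type":"array"},"claw":{"type":"array"},"newtons":{"type":"number"}},"required":["travel","dr","claw"]}

```bash
mkdir -p pics; cat > h.py <<'E'
import numpy as np, cv2, pickle
from scipy.spatial.transform import Rotation as R
from plant import r
def rot(a):
    a=np.array(a,float)
    if a.shape==(3,3): return a
    if a.size==4: return R.from_quat(a).as_matrix()
    return R.from_euler('xyz',a,degrees=True).as_matrix()
def cap(n):
    s=r.get_state(); c=r.capture(n)
    if n=='wrist':
        H=np.array(c['hand_eye']); T=np.eye(4); T[:3,:3]=rot(s['eef_rot']); T[:3,3]=s['tcp_pos']; c['T']=T@H
    else:
        T=np.eye(4); T[:3,:3]=rot(c['attitude']); T[:3,3]=c['position']; c['T']=T
    return c
def ray(c,uv):
    K=np.array([[c['fx'],0,c['cx']],[0,c['fy'],c['cy']],[0,0,1]])
    p=cv2.undistortPoints(np.array(uv,float).reshape(-1,1,2),K,np.array(c['dist_coeffs'],float)).reshape(-1,2)
    return np.c_[p[:,0],-p[:,1],-np.ones(len(p))]
def world(c,uv,d=None):
    uv=np.array(uv,float).reshape(-1,2)
    if d is None: d=c['range_z'][np.round(uv[:,1]).astype(int).clip(0,383),np.round(uv[:,0]).astype(int).clip(0,511)]
    return (ray(c,uv)*np.array(d).reshape(-1,1))@c['T'][:3,:3].T+c['T'][:3,3]
def onplane(c,uv,z):
    d=ray(c,uv)@c['T'][:3,:3].T; o=c['T'][:3,3]
    return o+d*((z-o[2])/d[:,2])[:,None]
def save(c,n,crop=None,k=1):
    im=c['pixels'][:,:,::-1]
    if crop: im=im[crop[1]:crop[3],crop[0]:crop[2]]
    cv2.imwrite('pics/'+n,cv2.resize(im,None,fx=k,fy=k,interpolation=cv2.INTER_CUBIC))
E
python3 - <<'E'
from h import *
s=r.get_state(); print({k:np.round(v,3) for k,v in s.items()})
ims=[]
for cam in ('top','scene'):
    c=cap(cam); print(cam,c['position'],c['attitude'],c['dist_coeffs'],c['fx']); ims.append(c['pixels'])
    for n in ('holder','clamp'):
        for b in r.boxes_of(n,cam)[:6]:
            e=b['extent']; m=[(e[0]+e[2])/2,(e[1]+e[3])/2]; print(cam,n,round(b['conf'],2),np.round(e),np.round(world(c,m),3))
    for n in ('holder','home','bridge_top','knob_top','screw','reagent','flask','dishes','tipbox','clamp'):
        for b in r.tip_of(n,cam)[:4]: print(cam,'tip',n,round(b['conf'],2),np.round(b['at'],1),np.round(world(c,b['at']),3))
cv2.imwrite('pics/a.png',cv2.resize(np.vstack(ims)[:,:,::-1],(400*1,600)) if 0 else np.hstack(ims)[:,:,::-1][:, :])
im=cv2.imread('pics/a.png'); cv2.imwrite('pics/a.png',cv2.resize(im,(800,300))); cv2.imwrite('pics/top.png',ims[0][:,:,::-1]); cv2.imwrite('pics/scene.png',ims[1][:,:,::-1])
E
```

```text
{'time_s': np.float64(0.0), 'joints': array([-4.7951e+01,  2.0592e+01,  6.3400e-01, -2.0000e-02, -7.0135e+01,
       -1.6507e+01]), 'qd': array([-0.032, -0.008,  0.022,  0.062, -0.049, -0.121]), 'joint_torque': array([ 0.0000e+00, -5.8272e+01,  2.9305e+01,  6.9970e+00,  7.0000e-03,
       -0.0000e+00]), 'tcp_pos': array([ 0.291, -0.609,  0.226]), 'eef_rot': array([ 1.79906e+02, -8.00000e-03, -1.54465e+02]), 'contact_force': array([-0.033, -0.292, -0.114]), 'moment': array([ 0.044, -0.038, -0.045]), 'gripper_force': np.float64(0.0), 'gripper_width': np.float64(0.088)}
top [0.35465471 0.02107662 1.7825494 ] [  4.29316466  -0.75067718 -90.65806675] [-0.16972805  0.          0.          0.          0.        ] 486.56886237334015
top holder 0.9 [186. 185. 206. 220.] [[0.474 0.226 0.012]]
top holder 0.81 [208. 227. 241. 252.] [[0.339 0.123 0.008]]
top holder 0.67 [143. 199. 176. 224.] [[0.444 0.359 0.013]]
top holder 0.62 [122. 239. 154. 263.] [[0.3   0.441 0.01 ]]
top holder 0.6 [169. 248. 203. 267.] [[0.275 0.262 0.015]]
top clamp 0.83 [237. 136. 273. 201.] [[0.586 0.008 0.096]]
top clam
[... 1735 characters left out ...]
ip holder 0.69 [328.5 270.8] [[0.469 0.375 0.019]]
scene tip holder 0.62 [303.8 203. ] [[0.354 0.134 0.013]]
scene tip home 0.93 [230.5 212.7] [[0.6   0.033 0.096]]
scene tip bridge_top 0.75 [224.7 207.2] [[0.619 0.033 0.155]]
scene tip knob_top 0.71 [221.7 202.4] [[0.616 0.012 0.155]]
scene tip screw 0.69 [223.8 201.1] [[0.607 0.012 0.154]]
scene tip reagent 0.63 [250.2 274.5] [[0.686 0.236 0.079]]
scene tip flask 0.92 [227.6 153.5] [[ 0.43  -0.201  0.027]]
scene tip flask 0.34 [177.3 172.2] [[ 0.628 -0.244  0.046]]
scene tip dishes 0.82 [178.8 171.7] [[ 0.621 -0.246  0.04 ]]
scene tip tipbox 0.97 [195.4 125.6] [[ 0.459 -0.358  0.069]]
scene tip clamp 0.8 [229.1 222.8] [[0.61  0.032 0.034]]
```

View pics/top.png

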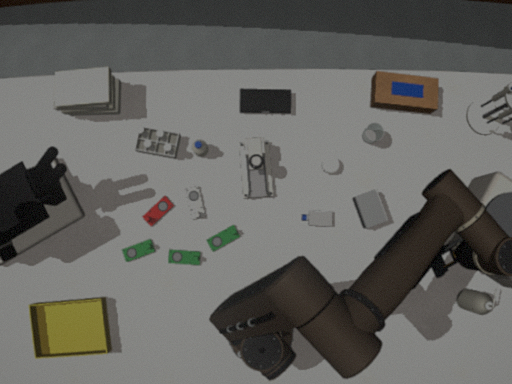

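View pics/scene.png

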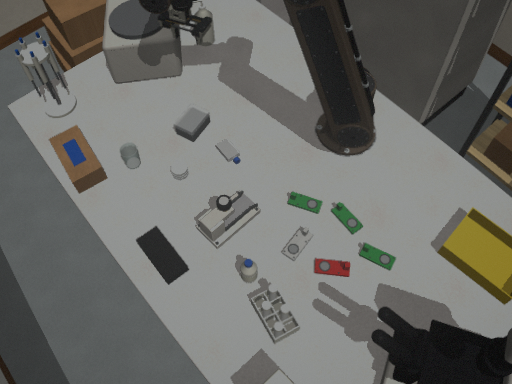

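The top view shows the clamp at (256,168), with its mouth facing down in the image. The holder candidates are silver (195,202), red (158,211) and green (139,250), (185,257), (224,238). I choose the silver one, since aluminium matches the description, and will check it in a crop.

```bash
python3 - <<'E'
from h import *
c=cap('scene'); a=c['pixels'][215:275,265:335]; t=cap('top'); b=t['pixels'][175:235,160:230]; cc=t['pixels'][130:205,220:290]
f=lambda x:cv2.resize(x[:,:,::-1],(400,400*x.shape[0]//x.shape[1]),interpolation=cv2.INTER_CUBIC)[:340]
cv2.imwrite('pics/c1.png',np.hstack([f(a),f(b)]))
for n,p in (('holder',(195,202)),('clamp',(256,168))):
    for g in r.regions_of(n,'top'):
        m=g['pixels']
        if not m[p[1]-3:p[1]+4,p[0]-3:p[0]+4].any(): continue
        v,u=np.nonzero(m); q=np.array(onplane(t,np.c_[u,v],0.012 if n=='holder' else 0.035))[:,:2].astype(np.float32)
        print(n,g['conf'],cv2.minAreaRect(q))
s=r.get_state()
print(np.round(cap('wrist')['hand_eye'],3))
E
```

```text
holder 0.72 ((0.47655168175697327, 0.2305237203836441), (0.11299242824316025, 0.04805547371506691), 13.421629905700684)
clamp 0.6 ((0.6003965735435486, 0.007578693330287933), (0.2189716100692749, 0.10877213627099991), 4.261696815490723)
[[ 0.     0.963  0.271  0.073]
 [ 1.    -0.001  0.002  0.   ]
 [ 0.002  0.271 -0.963 -0.158]
 [ 0.     0.     0.     1.   ]]
```

View pics/c1.png

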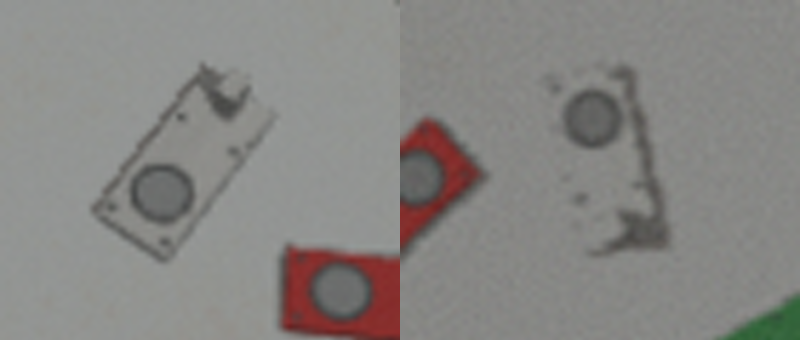

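The crop confirms it: a silver plate, with the window at the far end (+x, yaw about 13°) and the tab at the near end. Next I move over it for a closer look.

```bash
cat >> h.py <<'E'
def plan(*wps):
    "wps: (x,y,z,yaw) tool-down; prints travel & dr shares from the measured pose"
    s=r.get_state(); R0=rot(s['eef_rot']); p=np.array(s['tcp_pos'])
    for w in wps:
        d=R0.T@(np.array(w[:3])-p)/0.5; Rt=rot([180,0,w[3]]); q=R.from_matrix(R0.T@Rt).as_rotvec(degrees=True)/360
        print(w,'travel',np.round(d,4).tolist(),'dr',np.round(q,4).tolist())
E
python3 - <<'E'
from h import *
plan((0.5,-0.2,0.24,-160),(0.476,0.21,0.22,-166.6))
E
```

```text
(0.5, -0.2, 0.24, -160) travel [-0.7299, 0.5579, -0.0269] dr [-0.0, 0.0, 0.0154]
(0.476, 0.21, 0.22, -166.6) travel [-1.0401, 1.3185, 0.0131] dr [-0.0, 0.0, 0.0337]
```

>>> {"api": "jog_arm", "payload": {
  "travel": [
    [-0.73, 0.558, -0.027],
    [-0.73, 0.558, -0.027],
    [-0.73, 0.558, -0.027],
    [-0.73, 0.558, -0.027],
    [-0.73, 0.558, -0.027],
    [-0.73, 0.558, -0.027],
    [-0.73, 0.558, -0.027],
    [-0.73, 0.558, -0.027],
    [-0.9, 1.0, -0.01],
    [-0.9, 1.0, -0.01]
  ],
  "dr": [
    [0, 0, 0.015],
    [0, 0, 0.015],
    [0, 0, 0.015],
    [0, 0, 0.015],
    [0, 0, 0.015],
    [0, 0, 0.015],
    [0, 0, 0.015],
    [0, 0, 0.015],
    [0, 0, 0.03],
    [0, 0, 0.034]
  ],
  "claw": [1, 1, 1, 1, 1, 1, 1, 1, 1, 1]
}}

```text
time_s: 2.8
tcp_pos: [0.4901, -0.0739, 0.2355]
eef_rot: [-180.0, 0.0, -166.9]
contact_force: [0.3, 0.3, 0.1]
gripper_width: 0.0876
gripper_force: 0.0
```

```bash
python3 - <<'E'
from h import *
plan((0.476,0.21,0.22,-166.6))
E
```

```text
(0.476, 0.21, 0.22, -166.6) travel [-0.1017, 0.5593, 0.031] dr [-0.0, 0.0, -0.0007]
```

>>> {"api": "jog_arm", "payload": {
  "travel": [
    [-0.1, 0.56, 0.03],
    [-0.1, 0.56, 0.03],
    [-0.1, 0.56, 0.03],
    [-0.1, 0.56, 0.03],
    [-0.1, 0.56, 0.03],
    [-0.1, 0.56, 0.03],
    [-0.1, 0.56, 0.03],
    [-0.1, 0.56, 0.03],
    [-0.1, 0.56, 0.03],
    [-0.1, 0.56, 0.03]
  ],
  "dr": [
    [0, 0, 0],
    [0, 0, 0],
    [0, 0, 0],
    [0, 0, 0],
    [0, 0, 0],
    [0, 0, 0],
    [0, 0, 0],
    [0, 0, 0],
    [0, 0, 0],
    [0, 0, 0]
  ],
  "claw": [1, 1, 1, 1, 1, 1, 1, 1, 1, 1]
}}

```text
time_s: 4.05
tcp_pos: [0.4746, 0.2081, 0.2207]
eef_rot: [180.0, 0.0, -166.8]
contact_force: [0.8, -0.9, -0.4]
gripper_width: 0.0877
gripper_force: 0.0
```

```bash
python3 - <<'E'
from h import *
c=cap('wrist'); save(c,'w1.png')
for g in r.regions_of('holder','wrist')[:4]: 
    v,u=np.nonzero(g['pixels']); P=world(c,np.c_[u,v]); d=c['range_z'][v,u]; P=P[d>0]
    print(round(g['conf'],2),g['extent'],np.median(P,0).round(3))
    pl=P[(abs(P[:,2]-0.012)<0.006)]; print(' plate',len(pl),pl[:,2].mean() if len(pl) else 0, cv2.minAreaRect(pl[:,:2].astype(np.float32)) if len(pl)>9 else '')
    tb=P[P[:,2]>0.034]; 
    if len(tb)>5: print(' tab',len(tb),tb.mean(0),cv2.minAreaRect(tb[:,:2].astype(np.float32)))
for b in r.tip_of('holder','wrist')[:3]: print(b['conf'],b['at'],world(c,b['at']))
E
```

```text
0.88 [251.5, 137.0, 298.0, 228.6] [0.473 0.231 0.012]
 plate 3457 0.01222601419050988 ((0.4773313105106354, 0.23279261589050293), (0.11516034603118896, 0.049325380474328995), 13.234780311584473)
 tab 217 [0.43295386 0.22180334 0.04179166] ((0.43305450677871704, 0.2219276875257492), (0.017603598535060883, 0.01335634384304285), 13.834723472595215)
0.86 [300.7, 3.0, 414.1, 61.6] [0.285 0.283 0.012]
 plate 4379 0.011994290961284102 ((0.2799021005630493, 0.2747463583946228), (0.11472304165363312, 0.05102626979351044), 86.43656921386719)
 tab 27 [0.28275165 0.23334293 0.03873219] ((0.2828155755996704, 0.23235271871089935), (0.009089997038245201, 0.0015083509497344494), 89.23884582519531)
0.84 [337.0, 148.9, 445.8, 224.6] [0.445 0.371 0.012]
 plate 3463 0.011907705568299854 ((0.44782453775405884, 0.370156854391098), (0.050965163856744766, 0.11510556936264038), 42.1844482421875)
 tab 243 [0.41768758 0.40233366 0.04051585] ((0.41770443320274353, 0.4037547707557678), (0.014702527783811092, 0.017881272360682487), 41.368343353271484)
0.56 [157.3, 8.7, 269.4, 87.5] [0.348 0.133 0.012]
 plate 4799 0.01231728083684912 ((0.3475635051727295, 0.1322447657585144), (0.05029944330453873, 0.11473706364631653), 28.826406478881836)
 tab 303 [0.36921648 0.09340621 0.04153609] ((0.3689308762550354, 0.09245353937149048), (0.014504898339509964, 0.018270863220095634), 28.90450668334961)
0.87 [274.0, 181.1] [[0.47505064 0.23206162 0.01146769]]
0.83 [217.6, 50.3] [[0.34693587 0.13575075 0.01230963]]
0.8 [352.2, 17.8] [[0.28180697 0.26984178 0.01186984]]
```

View pics/w1.png

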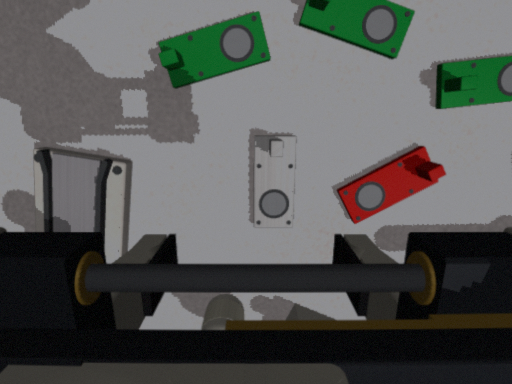

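```bash
python3 - <<'E'
from h import *
plan((0.433,0.2218,0.1,-166.7),(0.433,0.2218,0.0165,-166.7))
E
```

```text
(0.433, 0.2218, 0.1, -166.7) travel [0.0747, 0.0452, 0.2413] dr [0.0, 0.0, -0.0001]
(0.433, 0.2218, 0.0165, -166.7) travel [0.0747, 0.0452, 0.4083] dr [0.0, 0.0, -0.0001]
```

>>> {"api": "jog_arm", "payload": {
  "travel": [
    [0.0747, 0.0452, 0.24],
    [0.0747, 0.0452, 0.24],
    [0.0747, 0.0452, 0.24],
    [0.0747, 0.0452, 0.34],
    [0.0747, 0.0452, 0.408],
    [0.0747, 0.0452, 0.408],
    [0.0747, 0.0452, 0.408],
    [0.0747, 0.0452, 0.408],
    [0.0747, 0.0452, 0.408],
    [0.0747, 0.0452, 0.408]
  ],
  "dr": [
    [0, 0, 0],
    [0, 0, 0],
    [0, 0, 0],
    [0, 0, 0],
    [0, 0, 0],
    [0, 0, 0],
    [0, 0, 0],
    [0, 0, 0],
    [0, 0, 0],
    [0, 0, 0]
  ],
  "claw": [0.5, 0.5, 0.5, 0.5, 0.5, 0.5, 0.5, 0, 0, 0],
  "newtons": 50
}}

```text
time_s: 5.45
tcp_pos: [0.4332, 0.2223, 0.0172]
eef_rot: [180.0, 0.1, -166.7]
contact_force: [-1.4, 0.2, 0.1]
gripper_width: 0.0191
gripper_force: 0.0
```

```bash
python3 - <<'E'
from h import *
s=r.get_state();print(s['tcp_pos'],s['gripper_width'],s['gripper_force'],s['contact_force'])
E
```

```text
[0.43318669 0.2222988  0.01724911] 0.01911738911793298 0.0 [-1.35689481  0.18419069  0.14541986]
```

```bash
python3 - <<'E'
from h import *
plan((0.433,0.2223,0.2,-166.7),(0.55,0.19,0.2,-175.7))
E
```

```text
(0.433, 0.2223, 0.2, -166.7) travel [-0.0, 0.0003, -0.3655] dr [0.0001, 0.0002, 0.0]
(0.55, 0.19, 0.2, -175.7) travel [-0.2129, -0.1164, -0.3654] dr [0.0001, 0.0002, 0.025]
```

>>> {"api": "jog_arm", "payload": {
  "travel": [
    [0, 0, 0],
    [0, 0, 0],
    [0, 0, 0],
    [0, 0, -0.1],
    [0, 0, -0.2],
    [0, 0, -0.3],
    [0, 0, -0.36],
    [-0.1, -0.05, -0.365],
    [-0.2, -0.11, -0.365],
    [-0.213, -0.116, -0.365]
  ],
  "dr": [
    [0, 0, 0],
    [0, 0, 0],
    [0, 0, 0],
    [0, 0, 0],
    [0, 0, 0],
    [0, 0, 0],
    [0, 0, 0],
    [0, 0, 0.01],
    [0, 0, 0.02],
    [0, 0, 0.025]
  ],
  "claw": [0, 0, 0, 0, 0, 0, 0, 0, 0, 0]
}}

```text
time_s: 6.7
tcp_pos: [0.552, 0.1887, 0.1977]
eef_rot: [-179.9, -0.1, -175.9]
contact_force: [-0.1, -0.5, -1.6]
gripper_width: 0.0137
gripper_force: 50.0
```

```bash
python3 - <<'E'
from h import *
import time
c=cap('wrist'); save(c,'w2.png'); pickle.dump({k:c[k] for k in c},open('w2.pkl','wb'))
for n in ('clamp','holder','screw'):
    for g in r.boxes_of(n,'wrist')[:3]: print(n,round(g['conf'],2),np.round(g['extent']))
for n in ('home','bridge_top','knob_top'):
    for b in r.tip_of(n,'wrist')[:2]: print(n,b['conf'],b['at'],world(c,b['at']))
v,u=np.mgrid[0:384,0:512]; P=world(c,np.c_[u.ravel(),v.ravel()]).reshape(384,512,3); ok=c['range_z']>0
for nm,z,t in (('bed',.030,.0025),('rail',.038,.0025),('arm',.105,.003),('knob',.15,.006)):
    m=ok&(abs(P[...,2]-z)<t)&(P[...,0]>.44)&(abs(P[...,1]-.01)<.09)
    q=P[m]; print(nm,m.sum(), q.min(0) if len(q) else '', q.max(0) if len(q) else '', np.median(q[:,2]) if len(q) else '')
    if len(q)>20: print(cv2.minAreaRect(q[:,:2].astype(np.float32)))
# held holder
m=ok&(abs(P[...,1]-.19)<.06)&(P[...,2]>.15)&(u<500)&(v<228); q=P[m]; print('held',len(q),q.min(0),q.max(0))
s=r.get_state();print(s['gripper_width'],s['gripper_force'],s['contact_force'],s['tcp_pos'],s['eef_rot'])
E
```

```text
clamp 0.79 [ 12. 117. 154. 330.]
holder 0.88 [375.  48. 501. 151.]
holder 0.73 [211. 222. 299. 320.]
holder 0.66 [160.   0. 222.  27.]
screw 0.64 [ 13. 219.  98. 298.]
home 0.65 [88.3, 199.5] [[0.58236905 0.00561989 0.03147596]]
bridge_top 0.62 [51.1, 249.3] [[0.5924851  0.03017158 0.1362487 ]]
knob_top 0.93 [13.5, 277.9] [[0.52806861 0.11927126 0.28049737]]
bed 5678 [ 0.49068492 -0.04802198  0.02751841] [0.63975125 0.05276365 0.03248947] 0.030508420056775787
((0.5664926171302795, 0.006298001855611801), (0.1472027599811554, 0.10112680494785309), 3.6716220378875732)
rail 1590 [ 0.49063261 -0.03892148  0.03551114] [0.63979467 0.04401924 0.0404649 ] 0.03831882826244323
((0.5665538311004639, 0.006116572767496109), (0.14738628268241882, 0.08109237998723984), 3.6567420959472656)
arm 3065 [ 0.58322112 -0.01917621  0.10200086] [0.69614096 0.04651458 0.10799888] 0.10538364508904102
((0.6392879486083984, 0.011469639837741852), (0.10944519937038422, 0.06522341817617416), 4.128568649291992)
knob 731 [0.58265612 0.00553289 0.1440127 ] [0.630712   0.03397631 0.15506277] 0.1519689548135173
((0.6047051548957825, 0.022370921447873116), (0.048853322863578796, 0.02554917149245739), 10.260702133178711)
held 589 [0.53824119 0.16324602 0.18213141] [0.54295037 0.21235258 0.19437571]
0.013524937472712547 49.99961972236633 [-0.41149526 -0.76583336 -1.19309224] [0.54899335 0.19052386 0.19936802] [ 1.79982409e+02  8.10357897e-03 -1.75607034e+02]
```

View pics/w2.png

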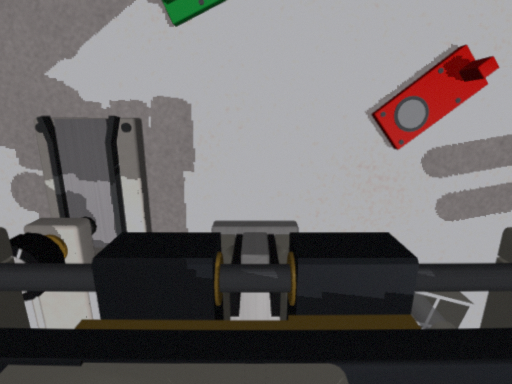

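The clamp shows at the left, rails at (50–118, 120–240), knob at (30,250). The holder is held with its rear end at (255,225). The arm was still settling, so I take a second measurement at rest.

```bash
python3 - <<'E'
from h import *
c=cap('wrist'); s=r.get_state(); print(s['tcp_pos'],s['eef_rot'])
v,u=np.mgrid[0:384,0:512]; P=world(c,np.c_[u.ravel(),v.ravel()]).reshape(384,512,3); ok=c['range_z']>0
def sel(z,t): 
    m=ok&(abs(P[...,2]-z)<t)&(P[...,0]>.44)&(abs(P[...,1]-.01)<.09); return P[m]
q=np.vstack([sel(.038,.002)]); print('rail',cv2.minAreaRect(q[:,:2].astype(np.float32)))
for x in np.arange(.495,.58,.01):
    y=q[abs(q[:,0]-x)<.005,1]; a=y[y>.007]; b=y[y<.007]
    if len(a)>3 and len(b)>3: print(round(x,3),np.percentile(a,[5,95]).round(4),np.percentile(b,[5,95]).round(4),'mid',round((np.percentile(a,5)+np.percentile(b,95))/2,4), len(a),len(b))
b=sel(.030,.0025); print('bed',cv2.minAreaRect(b[:,:2].astype(np.float32)))
k=sel(.152,.004); print('knob',k.min(0),k.max(0),np.median(k[:,2]),np.percentile(k[:,2],[10,90]))
m=ok&(abs(P[...,1]-.19)<.06)&(P[...,2]>.15)&(v<232); q=P[m]
top=q[(q[:,2]>.185)]; 
# held in tool frame
T=np.eye(4);T[:3,:3]=rot(s['eef_rot']);T[:3,3]=s['tcp_pos']
h=(q-T[:3,3])@T[:3,:3]; print('held tool',h.min(0),h.max(0)); 
for e in (h[:,1]<h[:,1].min()+.006,h[:,1]>h[:,1].max()-.006): print(np.percentile(h[e],[50],axis=0), h[e].max(0),h[e].min(0))
E
```

```text
[0.54916007 0.19058409 0.19948383] [ 1.79976507e+02  2.38109126e-02 -1.75608865e+02]
rail ((0.5665367841720581, 0.005558528006076813), (0.14747963845729828, 0.08137154579162598), 3.1977713108062744)
0.495 [0.0348 0.0412] [-0.0383 -0.0313] mid 0.0017 72 40
0.505 [0.033  0.0397] [-0.0362 -0.0279] mid 0.0026 66 78
0.515 [0.0314 0.0376] [-0.0323 -0.0243] mid 0.0036 66 75
0.525 [0.0315 0.0376] [-0.0289 -0.0234] mid 0.0041 68 62
0.535 [0.0325 0.0384] [-0.0283 -0.0228] mid 0.0048 59 60
0.545 [0.033 0.039] [-0.0277 -0.0223] mid 0.0053 68 60
0.555 [0.0338 0.0398] [-0.0277 -0.0214] mid 0.0062 60 64
0.565 [0.0347 0.0407] [-0.0271 -0.0207] mid 0.007 57 67
0.575 [0.0355 0.0413] [-0.0263 -0.0198] mid 0.0078 58 66
bed ((0.5665321946144104, 0.006239868700504303), (0.14737726747989655, 0.10189618170261383), 3.1899898052215576)
knob [0.58261791 0.00981773 0.14802433] [0.63058547 0.03237139 0.15470921] 0.1523722969576351 [0.14941996 0.15349901]
held tool [ 0.00831297 -0.02520651  0.00325162] [0.01266534 0.02495536 0.01519691]
[[ 0.01154782 -0.02202014  0.00643484]] [ 0.01252766 -0.01927363  0.01482654] [ 0.00831297 -0.02520651  0.00387582]
[[0.01161222 0.02179142 0.00620218]] [0.01250022 0.02495536 0.01519691] [0.00872576 0.0189668  0.00408055]
```

```bash
python3 - <<'E'
from h import *
plan((0.4723,0.0002,0.2,-175.9),(0.4723,0.0002,0.075,-175.9),(0.4723,0.0002,0.06,-175.9))
E
```

```text
(0.4723, 0.0002, 0.2, -175.9) travel [0.1824, -0.3679, -0.0013] dr [0.0001, 0.0001, 0.0008]
(0.4723, 0.0002, 0.075, -175.9) travel [0.1825, -0.368, 0.2487] dr [0.0001, 0.0001, 0.0008]
(0.4723, 0.0002, 0.06, -175.9) travel [0.1825, -0.368, 0.2787] dr [0.0001, 0.0001, 0.0008]
```

>>> {"api": "jog_arm", "payload": {
  "travel": [
    [0.1825, -0.1, 0],
    [0.1825, -0.2, 0],
    [0.1825, -0.3, 0],
    [0.1825, -0.368, 0],
    [0.1825, -0.368, 0],
    [0.1825, -0.368, 0.06],
    [0.1825, -0.368, 0.16],
    [0.1825, -0.368, 0.24],
    [0.1825, -0.368, 0.265],
    [0.1825, -0.368, 0.265]
  ],
  "dr": [
    [0, 0, 0.001],
    [0, 0, 0.001],
    [0, 0, 0.001],
    [0, 0, 0.001],
    [0, 0, 0.001],
    [0, 0, 0.001],
    [0, 0, 0.001],
    [0, 0, 0.001],
    [0, 0, 0.001],
    [0, 0, 0.001]
  ],
  "claw": [0, 0, 0, 0, 0, 0, 0, 0, 0, 0]
}}

```text
time_s: 8.35
tcp_pos: [0.4729, 0.0003, 0.0668]
eef_rot: [-180.0, -0.0, -176.0]
contact_force: [0.1, 0.3, -0.9]
gripper_width: 0.0137
gripper_force: 50.0
```

```bash
python3 - <<'E'
from h import *
c=cap('wrist'); save(c,'w3.png')
v,u=np.mgrid[0:384,0:512]; P=world(c,np.c_[u.ravel(),v.ravel()]).reshape(384,512,3); ok=(c['range_z']>0)&(v<240)
q=P[ok&(abs(P[...,0]-.48)<.06)&(abs(P[...,1])<.07)&(P[...,2]>.02)]; print(len(q))
for lo,hi in ((.025,.034),(.034,.041),(.041,.07)):
    w=q[(q[:,2]>lo)&(q[:,2]<hi)]; print(lo,len(w),w.min(0) if len(w) else '',w.max(0) if len(w) else '')
s=r.get_state(); print(s['tcp_pos'],s['eef_rot'])
plan((0.4723,0.0002,0.0475,-175.9),(0.5362,0.0048,0.0475,-175.9))
E
```

```text
3130
0.025 0  
0.034 0  
0.041 1190 [ 0.45910723 -0.02540957  0.05128434] [0.46818023 0.02462489 0.06999019]
[4.73544877e-01 4.17043946e-04 6.75804745e-02] [-1.79998270e+02  6.18908076e-02 -1.75986469e+02]
(0.4723, 0.0002, 0.0475, -175.9) travel [0.0026, -0.0003, 0.0402] dr [-0.0, 0.0002, -0.0002]
(0.5362, 0.0048, 0.0475, -175.9) travel [-0.1256, -0.0, 0.0403] dr [-0.0, 0.0002, -0.0002]
```

View pics/w3.png

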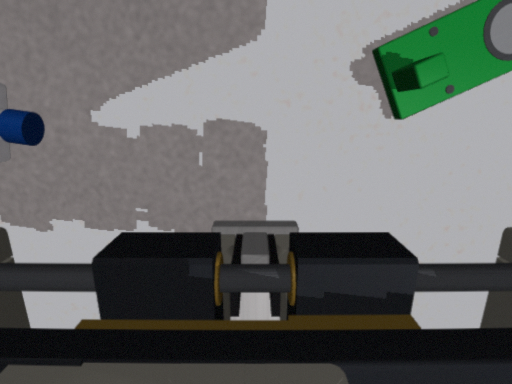

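The picture shows only the rear end of the held holder at (255,226), because the clamp is hidden behind the gripper. I lower gently and watch the force.

>>> {"api": "jog_arm", "payload": {
  "travel": [
    [0.0026, 0, 0.01],
    [0.0026, 0, 0.016],
    [0.0026, 0, 0.022],
    [0.0026, 0, 0.028],
    [0.0026, 0, 0.033],
    [0.0026, 0, 0.037],
    [0.0026, 0, 0.04],
    [0.0026, 0, 0.04],
    [0.0026, 0, 0.04],
    [0.0026, 0, 0.04]
  ],
  "dr": [
    [0, 0, 0],
    [0, 0, 0],
    [0, 0, 0],
    [0, 0, 0],
    [0, 0, 0],
    [0, 0, 0],
    [0, 0, 0],
    [0, 0, 0],
    [0, 0, 0],
    [0, 0, 0]
  ],
  "claw": [0, 0, 0, 0, 0, 0, 0, 0, 0, 0]
}}

```text
time_s: 9.65
tcp_pos: [0.4714, -0.0004, 0.047]
eef_rot: [-180.0, 0.0, -176.0]
contact_force: [-2.3, 0.1, 5.2]
gripper_width: 0.0134
gripper_force: 50.0
```

>>> {"api": "jog_arm", "payload": {
  "travel": [
    [-0.01, 0.001, -0.0005],
    [-0.022, 0.001, -0.0005],
    [-0.034, 0.001, -0.0005],
    [-0.046, 0.001, -0.0005],
    [-0.058, 0.001, -0.0005],
    [-0.07, 0.001, -0.0005],
    [-0.082, 0.001, -0.0005],
    [-0.094, 0.001, -0.0005],
    [-0.106, 0.001, -0.0005],
    [-0.116, 0.001, -0.0005]
  ],
  "dr": [
    [0, 0, 0],
    [0, 0, 0],
    [0, 0, 0],
    [0, 0, 0],
    [0, 0, 0],
    [0, 0, 0],
    [0, 0, 0],
    [0, 0, 0],
    [0, 0, 0],
    [0, 0, 0]
  ],
  "claw": [0, 0, 0, 0, 0, 0, 0, 0, 0, 0]
}}

```text
time_s: 10.9
tcp_pos: [0.5292, 0.0039, 0.047]
eef_rot: [-180.0, -0.1, -176.1]
contact_force: [-4.4, 0.5, 7.7]
gripper_width: 0.0132
gripper_force: 50.0
```

>>> {"api": "jog_arm", "payload": {
  "travel": [
    [-0.002, 0, 0],
    [-0.004, 0, 0],
    [-0.006, 0, 0],
    [-0.008, 0, 0],
    [-0.0095, 0, 0],
    [-0.011, 0, 0],
    [-0.0125, 0, 0],
    [-0.014, 0, 0],
    [-0.0145, 0, 0],
    [-0.015, 0, 0]
  ],
  "dr": [
    [0, 0, 0],
    [0, 0, 0],
    [0, 0, 0],
    [0, 0, 0],
    [0, 0, 0],
    [0, 0, 0],
    [0, 0, 0],
    [0, 0, 0],
    [0, 0, 0],
    [0, 0, 0]
  ],
  "claw": [0, 0, 0, 0, 0, 0, 0, 0, 0, 0]
}}

```text
time_s: 12.15
tcp_pos: [0.536, 0.0043, 0.047]
eef_rot: [-180.0, -0.1, -176.1]
contact_force: [-7.3, 0.7, 9.3]
gripper_width: 0.0138
gripper_force: 50.0
```

>>> {"api": "jog_arm", "payload": {
  "travel": [
    [-0.001, 0, 0],
    [-0.002, 0, 0],
    [-0.003, 0, 0],
    [-0.004, 0, 0],
    [-0.004, 0, 0],
    [-0.005, 0, 0],
    [-0.006, 0, 0],
    [-0.006, 0, 0],
    [-0.006, 0, 0],
    [-0.006, 0, 0]
  ],
  "dr": [
    [0, 0, 0],
    [0, 0, 0],
    [0, 0, 0],
    [0, 0, 0],
    [0, 0, 0],
    [0, 0, 0],
    [0, 0, 0],
    [0, 0, 0],
    [0, 0, 0],
    [0, 0, 0]
  ],
  "claw": [0, 0, 0, 0, 0, 0, 0, 0, 0, 0]
}}

```text
time_s: 13.4
tcp_pos: [0.536, 0.0043, 0.047]
eef_rot: [-180.0, -0.4, -176.1]
contact_force: [-18.1, 5.3, 19.8]
gripper_width: 0.0136
gripper_force: 50.0
```

The holder has stopped at x=0.536, which matches the predicted home. Now I ease off, release and lift.

>>> {"api": "jog_arm", "payload": {
  "travel": [
    [0.005, 0, -0.001],
    [0.005, 0, -0.001],
    [0.005, 0, -0.001],
    [0.005, 0, -0.001],
    [0.005, 0, -0.001],
    [0.005, 0, -0.001],
    [0.005, 0, -0.05],
    [0.005, 0, -0.15],
    [0.005, 0, -0.25],
    [0.005, 0, -0.35]
  ],
  "dr": [
    [0, 0, 0],
    [0, 0, 0],
    [0, 0, 0],
    [0, 0, 0],
    [0, 0, 0],
    [0, 0, 0],
    [0, 0, 0],
    [0, 0, 0],
    [0, 0, 0],
    [0, 0, 0]
  ],
  "claw": [0, 0, 0.5, 0.5, 0.5, 0.5, 0.5, 0.5, 1, 1]
}}

```text
time_s: 14.65
tcp_pos: [0.5371, 0.0047, 0.2236]
eef_rot: [180.0, 0.0, -176.1]
contact_force: [0.9, 0.0, -1.4]
gripper_width: 0.0585
gripper_force: 0.0
```

```bash
python3 - <<'E'
from h import *
s=r.get_state(); print(s['joints'].round(1) if hasattr(s['joints'],'round') else s['joints'],s['tcp_pos'],s['contact_force'],s['moment'])
t=cap('top'); sc=cap('scene'); w=cap('wrist')
f=lambda c,a,b,k:cv2.resize(c['pixels'][b:b+75,a:a+75,::-1],(400,400),interpolation=cv2.INTER_CUBIC)
cv2.imwrite('pics/m.png',np.hstack([f(sc,195,180,5),cv2.resize(w['pixels'][:,:,::-1],(400,300))[:300] if 0 else cv2.copyMakeBorder(cv2.resize(w['pixels'][:,:,::-1],(400,300)),0,100,0,0,cv2.BORDER_CONSTANT)]))
v,u=np.mgrid[0:384,0:512]
for c,n in ((w,'w'),(sc,'s')):
    P=world(c,np.c_[u.ravel(),v.ravel()]); q=P[(c['range_z'].ravel()>0)&(abs(P[:,0]-.52)<.08)&(abs(P[:,1])<.05)&((v.ravel()<232)|(n=='s'))]
    for lo,hi in ((.0395,.045),(.062,.078)):
        k=q[(q[:,2]>lo)&(q[:,2]<hi)&(abs(q[:,1]-.004)<.03)]; print(n,lo,len(k), k.min(0) if len(k) else '',k.max(0) if len(k) else '',k.mean(0) if len(k) else '')
E
```

```text
[  21.4    7.7  -17.    -0.   -65.3 -107.5] [0.53708404 0.00465966 0.22360783] [ 0.85799832  0.00529539 -1.44382119] [ 0.01129257 -0.17218145 -0.00756875]
w 0.0395 2416 [ 0.51619737 -0.02596616  0.03950488] [0.59998526 0.03397172 0.04490611] [0.56311716 0.00586941 0.04222492]
w 0.062 233 [ 0.52681427 -0.00284045  0.06204058] [0.54435638 0.01090923 0.07397215] [0.53492444 0.00399779 0.07155413]
s 0.0395 102 [ 0.5236105  -0.02565568  0.03951093] [0.59878376 0.03365823 0.04498889] [0.55440437 0.01035072 0.04229567]
s 0.062 28 [ 0.52762234 -0.00285866  0.0622298 ] [0.58073148 0.02595658 0.07623612] [0.5396568  0.00737622 0.07102382]
```

View pics/m.png

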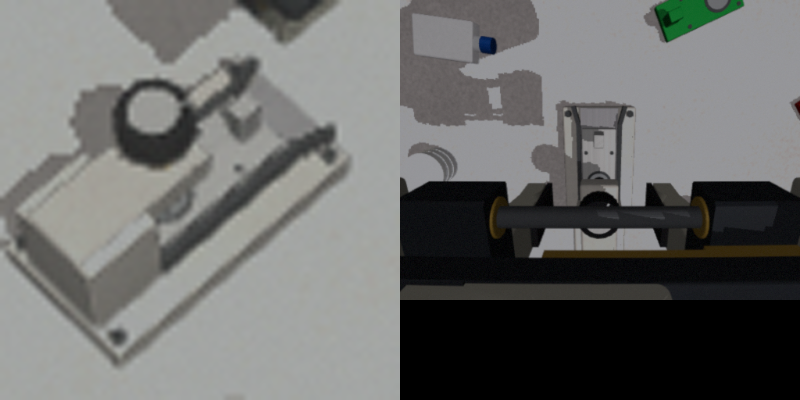

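The holder is seated between the rails, with the tab at (598,138) in the right-hand picture and the window under the arm. Next I move over the knob while winding the wrist up for the clockwise turn.

```bash
python3 - <<'E'
from h import *
plan((0.607,0.0099,0.21,-176.1))
E
```

```text
(0.607, 0.0099, 0.21, -176.1) travel [-0.1365, 0.0001, 0.0307] dr [0.0002, 0.001, 0.0002]
```

>>> {"api": "jog_arm", "payload": {
  "travel": [
    [-0.05, 0, 0],
    [-0.1, 0, 0],
    [-0.1365, 0, 0],
    [-0.1365, 0, 0],
    [-0.1365, 0, 0],
    [-0.1365, 0, 0],
    [-0.1365, 0, 0],
    [-0.1365, 0, 0],
    [-0.1365, 0, 0],
    [-0.1365, 0, 0]
  ],
  "dr": [
    [0, 0, -0.03],
    [0, 0, -0.06],
    [0, 0, -0.09],
    [0, 0, -0.12],
    [0, 0, -0.15],
    [0, 0, -0.18],
    [0, 0, -0.21],
    [0, 0, -0.24],
    [0, 0, -0.27],
    [0, 0, -0.29]
  ],
  "claw": [1, 1, 1, 1, 1, 1, 1, 1, 1, 1]
}}

```text
time_s: 16.05
tcp_pos: [0.6047, 0.0093, 0.2202]
eef_rot: [179.9, 0.0, -71.4]
contact_force: [-0.3, -0.4, 1.3]
gripper_width: 0.0877
gripper_force: 0.0
```

```bash
python3 - <<'E'
from h import *
plan((0.607,0.0099,0.2236,35),(0.607,0.0099,0.130,35)); print(r.get_state()['joints'])
E
```

```text
(0.607, 0.0099, 0.2236, 35) travel [0.0004, -0.0047, -0.0068] dr [0.0002, 0.0004, -0.2955]
(0.607, 0.0099, 0.13, 35) travel [0.0004, -0.0051, 0.1804] dr [0.0002, 0.0004, -0.2955]
[ 1.93592894e+01  1.43083329e+01 -8.99536330e+00 -2.30660959e-02
 -6.68210399e+01 -7.21192215e-01]
```

>>> {"api": "jog_arm", "payload": {
  "travel": [
    [0.0004, -0.005, 0],
    [0.0004, -0.005, 0],
    [0.0004, -0.005, 0],
    [0.0004, -0.005, 0],
    [0.0004, -0.005, 0],
    [0.0004, -0.005, 0.03],
    [0.0004, -0.005, 0.08],
    [0.0004, -0.005, 0.13],
    [0.0004, -0.005, 0.165],
    [0.0004, -0.005, 0.18]
  ],
  "dr": [
    [0, 0, -0.03],
    [0, 0, -0.06],
    [0, 0, -0.09],
    [0, 0, -0.12],
    [0, 0, -0.15],
    [0, 0, -0.18],
    [0, 0, -0.21],
    [0, 0, -0.24],
    [0, 0, -0.27],
    [0, 0, -0.295]
  ],
  "claw": [1, 1, 1, 1, 1, 1, 1, 1, 1, 1]
}}

```text
time_s: 17.3
tcp_pos: [0.6063, 0.0096, 0.129]
eef_rot: [-179.9, 0.2, 34.9]
contact_force: [0.3, 0.5, -0.6]
gripper_width: 0.0877
gripper_force: 0.0
```

```bash
python3 - <<'E'
from h import *
plan((0.607,0.0099,0.1285,35)); s=r.get_state(); print(s['joints'],s['moment'],s['contact_force'])
E
```

```text
(0.607, 0.0099, 0.1285, 35) travel [0.0014, 0.0004, 0.001] dr [-0.0002, 0.0006, -0.0004]
[ 1.93321879e+01  1.87974585e+01 -1.54942163e+01 -3.25028391e-02
 -5.59351866e+01  1.05538069e+02] [-0.12417248  0.12578349  0.04057566] [ 0.34254629  0.47678217 -0.62849023]
```

>>> {"api": "jog_arm", "payload": {
  "travel": [
    [0.001, 0, 0],
    [0.001, 0, 0],
    [0.001, 0, 0],
    [0.001, 0, 0],
    [0.001, 0, 0],
    [0.001, 0, 0],
    [0.001, 0, 0],
    [0.001, 0, 0],
    [0.001, 0, 0],
    [0.001, 0, 0]
  ],
  "dr": [
    [0, 0, 0],
    [0, 0, 0],
    [0, 0, 0],
    [0, 0, 0],
    [0, 0, 0],
    [0, 0, 0],
    [0, 0, 0],
    [0, 0, 0],
    [0, 0, 0],
    [0, 0, 0]
  ],
  "claw": [0, 0, 0, 0, 0, 0, 0, 0, 0, 0],
  "newtons": 60
}}

```text
time_s: 18.55
tcp_pos: [0.6082, 0.0104, 0.132]
eef_rot: [180.0, -0.0, 34.5]
contact_force: [-2.6, 2.7, 4.6]
gripper_width: 0.047
gripper_force: 60.0
```

```bash
cat > st.py <<'E'
from h import *
s=r.get_state(); p=s['tcp_pos']; print('t',round(s['time_s'],2),'tcp',np.round(p,4),'rot',np.round(s['eef_rot'],1),'j6',round(s['joints'][5],1),'F',np.round(s['contact_force'],1),'M',np.round(s['moment'],3),'w',round(s['gripper_width'],4),round(s['gripper_force'],1))
E
python3 st.py
```

```text
t 18.55 tcp [0.6082 0.0104 0.132 ] rot [180.   -0.   34.5] j6 105.2 F [-2.6  2.7  4.6] M [ 0.717  0.929 -0.06 ] w 0.047 60.0
```

>>> {"api": "jog_arm", "payload": {
  "travel": [
    [0, 0, 0.0005],
    [0, 0, 0.0009],
    [0, 0, 0.0013],
    [0, 0, 0.0017],
    [0, 0, 0.0021],
    [0, 0, 0.0025],
    [0, 0, 0.0029],
    [0, 0, 0.0033],
    [0, 0, 0.0037],
    [0, 0, 0.0042]
  ],
  "dr": [
    [0, 0, 0.009],
    [0, 0, 0.018],
    [0, 0, 0.027],
    [0, 0, 0.036],
    [0, 0, 0.045],
    [0, 0, 0.053],
    [0, 0, 0.061],
    [0, 0, 0.069],
    [0, 0, 0.077],
    [0, 0, 0.085]
  ],
  "claw": [0, 0, 0, 0, 0, 0, 0, 0, 0, 0]
}}

```text
time_s: 19.8
tcp_pos: [0.6085, 0.0097, 0.13]
eef_rot: [179.9, -0.0, 3.9]
contact_force: [-1.6, -1.3, 5.2]
gripper_width: 0.0471
gripper_force: 60.0
```

```bash
python3 st.py
```

```text
t 19.8 tcp [0.6085 0.0097 0.13  ] rot [179.9  -0.    3.9] j6 74.5 F [-1.6 -1.3  5.2] M [-0.56   0.493  0.301] w 0.0471 60.0
```

>>> {"api": "jog_arm", "payload": {
  "travel": [
    [0, 0, 0.0005],
    [0, 0, 0.0009],
    [0, 0, 0.0013],
    [0, 0, 0.0017],
    [0, 0, 0.0021],
    [0, 0, 0.0025],
    [0, 0, 0.0029],
    [0, 0, 0.0033],
    [0, 0, 0.0037],
    [0, 0, 0.0042]
  ],
  "dr": [
    [0, 0, 0.009],
    [0, 0, 0.018],
    [0, 0, 0.027],
    [0, 0, 0.036],
    [0, 0, 0.045],
    [0, 0, 0.053],
    [0, 0, 0.061],
    [0, 0, 0.069],
    [0, 0, 0.077],
    [0, 0, 0.085]
  ],
  "claw": [0, 0, 0, 0, 0, 0, 0, 0, 0, 0]
}}

```text
time_s: 21.05
tcp_pos: [0.6082, 0.009, 0.128]
eef_rot: [179.9, -0.0, -26.7]
contact_force: [-2.8, -3.7, 4.4]
gripper_width: 0.047
gripper_force: 60.0
```

```bash
python3 st.py
```

```text
t 21.05 tcp [0.6082 0.009  0.128 ] rot [179.9  -0.  -26.7] j6 43.9 F [-2.8 -3.7  4.4] M [-1.538  0.709  0.415] w 0.047 60.0
```

>>> {"api": "jog_arm", "payload": {
  "travel": [
    [0, 0, 0.0002],
    [0, 0, 0.0003],
    [0, 0, 0.0005],
    [0, 0, 0.0006],
    [0, 0, 0.0008],
    [0, 0, 0.0009],
    [0, 0, 0.0011],
    [0, 0, 0.0012],
    [0, 0, 0.0014],
    [0, 0, 0.0015]
  ],
  "dr": [
    [0, 0, 0.003],
    [0, 0, 0.006],
    [0, 0, 0.009],
    [0, 0, 0.012],
    [0, 0, 0.015],
    [0, 0, 0.018],
    [0, 0, 0.021],
    [0, 0, 0.024],
    [0, 0, 0.027],
    [0, 0, 0.03]
  ],
  "claw": [0, 0, 0, 0, 0, 0, 0, 0, 0, 0]
}}

```text
time_s: 22.3
tcp_pos: [0.6081, 0.0089, 0.1274]
eef_rot: [179.9, -0.1, -37.4]
contact_force: [-1.8, -4.0, 6.8]
gripper_width: 0.0471
gripper_force: 60.0
```

```bash
python3 st.py
```

```text
t 22.3 tcp [0.6081 0.0089 0.1274] rot [ 1.799e+02 -1.000e-01 -3.740e+01] j6 33.2 F [-1.8 -4.   6.8] M [-1.722  0.919  0.509] w 0.0471 60.0
```

```bash
python3 - <<'E'
from h import *
for i in range(5):
    s=r.get_state(); print(np.round(s['moment'],3),np.round(s['contact_force'],1),round(s['eef_rot'][2],2)); r.capture('top')
E
```

```text
[-1.722  0.919  0.509] [-1.8 -4.   6.8] -37.44
[-1.744  0.909  0.503] [-1.5 -3.9  6.6] -37.49
[-1.69   0.868  0.375] [-1.6 -4.4  6.7] -37.44
[-1.747  0.851  0.379] [-1.3 -4.3  7.4] -37.42
[-1.669  0.868  0.322] [-1.5 -3.8  5.9] -37.42
```

The moving torque reads 0.51 against 0.30 free, and the slope since contact agrees, so the pad force is about 50 N. I open and lift away.

>>> {"api": "jog_arm", "payload": {
  "travel": [
    [0, 0, 0],
    [0, 0, 0],
    [0, 0, 0],
    [0, 0, 0],
    [0, 0, 0],
    [0, 0, -0.04],
    [0, 0, -0.1],
    [0, 0, -0.18],
    [0, 0, -0.25],
    [0, 0, -0.25]
  ],
  "dr": [
    [0, 0, 0.03],
    [0, 0, 0],
    [0, 0, 0],
    [0, 0, 0],
    [0, 0, 0],
    [0, 0, 0],
    [0, 0, 0],
    [0, 0, 0],
    [0, 0, 0],
    [0, 0, 0]
  ],
  "claw": [1, 1, 1, 1, 1, 1, 1, 1, 1, 1]
}}

```text
time_s: 23.8
tcp_pos: [0.6097, 0.0105, 0.2553]
eef_rot: [-179.7, -0.2, -37.5]
contact_force: [-0.1, -0.4, -1.4]
gripper_width: 0.0874
gripper_force: 0.0
```

```bash
python3 st.py; python3 - <<'E'
from h import *
w=cap('wrist'); sc=cap('scene')
f=cv2.resize(sc['pixels'][180:255,195:270,::-1],(400,400),interpolation=cv2.INTER_CUBIC)
cv2.imwrite('pics/n.png',np.hstack([f,cv2.copyMakeBorder(cv2.resize(w['pixels'][:,:,::-1],(400,300)),0,100,0,0,cv2.BORDER_CONSTANT)]))
v,u=np.mgrid[0:384,0:512]
for c in (sc,w):
    P=world(c,np.c_[u.ravel(),v.ravel()]); k=P[(c['range_z'].ravel()>0)&(abs(P[:,0]-.607)<.03)&(abs(P[:,1]-.01)<.03)&(abs(P[:,2]-.148)<.012)]
    if len(k): print('knob z',len(k),np.percentile(k[:,2],[50,75,90]))
    q=P[(c['range_z'].ravel()>0)&(abs(P[:,0]-.535)<.02)&(abs(P[:,1]-.004)<.015)&(abs(P[:,2]-.07)<.005)]
    if len(q): print('tab',len(q),q.mean(0))
E
```

```text
t 23.8 tcp [0.6097 0.0105 0.2553] rot [-179.7   -0.2  -37.5] j6 33.1 F [-0.1 -0.4 -1.4] M [-0.057  0.117  0.014] w 0.0874 0.0
knob z 127 [0.14822308 0.15082479 0.15393097]
tab 19 [0.5368911  0.00732753 0.07151715]
knob z 2203 [0.1477955  0.14844988 0.14900114]
tab 189 [0.53804012 0.00380517 0.07137334]
```

View pics/n.png

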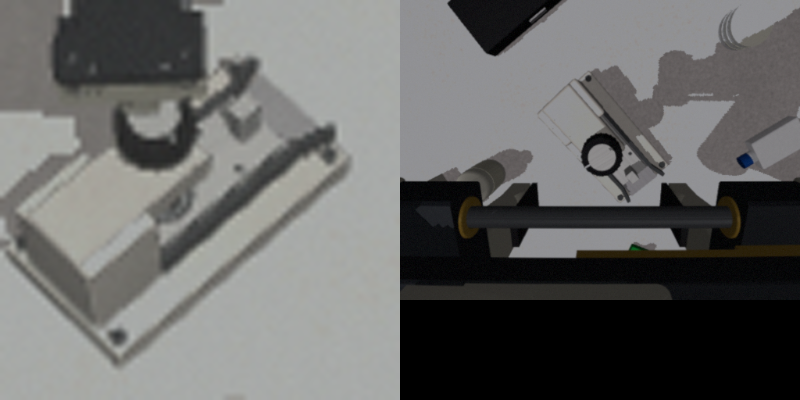

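The opening call had a slip on my side: its first row carried a small clockwise turn, so the knob may have been nudged. I'll regrip and re-check the torque rather than assume. The picture shows the knob at (602,153), with the holder seated and the tab at (630,175).

```bash
python3 - <<'E'
from h import *
plan((0.608,0.0092,0.127,-37.4))
E
```

```text
(0.608, 0.0092, 0.127, -37.4) travel [0.0015, 0.0021, 0.2497] dr [-0.0001, 0.0, -0.0003]
```

>>> {"api": "jog_arm", "payload": {
  "travel": [
    [0.0015, 0.002, 0.1],
    [0.0015, 0.002, 0.18],
    [0.0015, 0.002, 0.24],
    [0.0015, 0.002, 0.25],
    [0.0015, 0.002, 0.25],
    [0.0015, 0.002, 0.25],
    [0.0015, 0.002, 0.25],
    [0.0015, 0.002, 0.25],
    [0.0015, 0.002, 0.25],
    [0.0015, 0.002, 0.25]
  ],
  "dr": [
    [0, 0, 0],
    [0, 0, 0],
    [0, 0, 0],
    [0, 0, 0],
    [0, 0, 0],
    [0, 0, 0],
    [0, 0, 0],
    [0, 0, 0],
    [0, 0, 0],
    [0, 0, 0]
  ],
  "claw": [1, 1, 1, 1, 0, 0, 0, 0, 0, 0],
  "newtons": 60
}}

```text
time_s: 25.15
tcp_pos: [0.6081, 0.0088, 0.1273]
eef_rot: [180.0, -0.0, -37.5]
contact_force: [-2.8, -0.8, 3.8]
gripper_width: 0.0468
gripper_force: 60.0
```

```bash
python3 st.py
```

```text
t 25.15 tcp [0.6081 0.0088 0.1273] rot [180.   -0.  -37.5] j6 33.3 F [-2.8 -0.8  3.8] M [-0.528  0.86   0.031] w 0.0468 60.0
```

>>> {"api": "jog_arm", "payload": {
  "travel": [
    [0, 0, -0.0005],
    [0, 0, -0.0009],
    [0, 0, -0.0013],
    [0, 0, -0.0017],
    [0, 0, -0.0021],
    [0, 0, -0.0025],
    [0, 0, -0.0029],
    [0, 0, -0.0033],
    [0, 0, -0.0037],
    [0, 0, -0.0042]
  ],
  "dr": [
    [0, 0, -0.009],
    [0, 0, -0.018],
    [0, 0, -0.027],
    [0, 0, -0.036],
    [0, 0, -0.045],
    [0, 0, -0.053],
    [0, 0, -0.061],
    [0, 0, -0.069],
    [0, 0, -0.077],
    [0, 0, -0.085]
  ],
  "claw": [0, 0, 0, 0, 0, 0, 0, 0, 0, 0]
}}

```text
time_s: 26.4
tcp_pos: [0.6084, 0.0094, 0.1291]
eef_rot: [-180.0, -0.0, -6.8]
contact_force: [-0.2, 0.7, 1.8]
gripper_width: 0.0471
gripper_force: 60.0
```

```bash
python3 st.py
```

```text
t 26.4 tcp [0.6084 0.0094 0.1291] rot [-180.    -0.    -6.8] j6 64.0 F [-0.2  0.7  1.8] M [ 0.403  0.336 -0.392] w 0.0471 60.0
```

>>> {"api": "jog_arm", "payload": {
  "travel": [
    [0, 0, 0.0002],
    [0, 0, 0.0003],
    [0, 0, 0.0005],
    [0, 0, 0.0006],
    [0, 0, 0.0008],
    [0, 0, 0.0009],
    [0, 0, 0.0011],
    [0, 0, 0.0012],
    [0, 0, 0.0014],
    [0, 0, 0.0015]
  ],
  "dr": [
    [0, 0, 0.003],
    [0, 0, 0.006],
    [0, 0, 0.009],
    [0, 0, 0.012],
    [0, 0, 0.015],
    [0, 0, 0.018],
    [0, 0, 0.021],
    [0, 0, 0.024],
    [0, 0, 0.027],
    [0, 0, 0.03]
  ],
  "claw": [0, 0, 0, 0, 0, 0, 0, 0, 0, 0]
}}

```text
time_s: 27.65
tcp_pos: [0.6083, 0.0091, 0.1285]
eef_rot: [-180.0, -0.0, -17.7]
contact_force: [-0.8, 3.0, 5.2]
gripper_width: 0.0469
gripper_force: 60.0
```

```bash
python3 st.py
```

```text
t 27.65 tcp [0.6083 0.0091 0.1285] rot [-180.    -0.   -17.7] j6 53.0 F [-0.8  3.   5.2] M [1.346 0.555 0.375] w 0.0469 60.0
```

>>> {"api": "jog_arm", "payload": {
  "travel": [
    [0, 0, 0.0002],
    [0, 0, 0.0003],
    [0, 0, 0.0005],
    [0, 0, 0.0006],
    [0, 0, 0.0008],
    [0, 0, 0.0009],
    [0, 0, 0.0011],
    [0, 0, 0.0012],
    [0, 0, 0.0014],
    [0, 0, 0.0015]
  ],
  "dr": [
    [0, 0, 0.003],
    [0, 0, 0.006],
    [0, 0, 0.009],
    [0, 0, 0.012],
    [0, 0, 0.015],
    [0, 0, 0.018],
    [0, 0, 0.021],
    [0, 0, 0.024],
    [0, 0, 0.027],
    [0, 0, 0.03]
  ],
  "claw": [0, 0, 0, 0, 0, 0, 0, 0, 0, 0]
}}

```text
time_s: 28.9
tcp_pos: [0.6082, 0.0089, 0.1278]
eef_rot: [180.0, -0.0, -28.5]
contact_force: [-1.3, 2.5, 6.2]
gripper_width: 0.0468
gripper_force: 60.0
```

```bash
python3 st.py
```

```text
t 28.9 tcp [0.6082 0.0089 0.1278] rot [180.   -0.  -28.5] j6 42.2 F [-1.3  2.5  6.2] M [1.067 0.789 0.469] w 0.0468 60.0
```

>>> {"api": "jog_arm", "payload": {
  "travel": [
    [0, 0, 0],
    [0, 0, 0],
    [0, 0, 0],
    [0, 0, 0],
    [0, 0, 0],
    [0, 0, 0.0001],
    [0, 0, 0.0003],
    [0, 0, 0.0005],
    [0, 0, 0.0006],
    [0, 0, 0.0008]
  ],
  "dr": [
    [0, 0, 0],
    [0, 0, 0],
    [0, 0, 0],
    [0, 0, 0],
    [0, 0, 0],
    [0, 0, 0.003],
    [0, 0, 0.006],
    [0, 0, 0.009],
    [0, 0, 0.012],
    [0, 0, 0.015]
  ],
  "claw": [0, 0, 0, 0, 0, 0, 0, 0, 0, 0]
}}

```text
time_s: 30.15
tcp_pos: [0.6082, 0.0088, 0.1275]
eef_rot: [180.0, -0.0, -33.9]
contact_force: [-2.6, 2.5, 7.2]
gripper_width: 0.0468
gripper_force: 60.0
```

```bash
python3 st.py
```

```text
t 30.15 tcp [0.6082 0.0088 0.1275] rot [180.   -0.  -33.9] j6 36.8 F [-2.6  2.5  7.2] M [0.952 0.939 0.42 ] w 0.0468 60.0
```

>>> {"api": "jog_arm", "payload": {
  "travel": [
    [0, 0, 0],
    [0, 0, 0],
    [0, 0, 0],
    [0, 0, 0],
    [0, 0, 0],
    [0, 0, 0],
    [0, 0, 0.0001],
    [0, 0, 0.0003],
    [0, 0, 0.0004],
    [0, 0, 0.0005]
  ],
  "dr": [
    [0, 0, 0],
    [0, 0, 0],
    [0, 0, 0],
    [0, 0, 0],
    [0, 0, 0],
    [0, 0, 0],
    [0, 0, 0.003],
    [0, 0, 0.006],
    [0, 0, 0.008],
    [0, 0, 0.01]
  ],
  "claw": [0, 0, 0, 0, 0, 0, 0, 0, 0, 0]
}}

```text
time_s: 31.4
tcp_pos: [0.6081, 0.0087, 0.1273]
eef_rot: [180.0, -0.0, -37.5]
contact_force: [-3.2, 3.1, 7.5]
gripper_width: 0.0469
gripper_force: 60.0
```

```bash
python3 st.py; python3 - <<'E'
from h import *
for i in range(2):
    r.capture('top'); print(np.round(r.get_state()['moment'],3))
E
```

```text
t 31.4 tcp [0.6081 0.0087 0.1273] rot [180.   -0.  -37.5] j6 33.3 F [-3.2  3.1  7.5] M [0.856 1.073 0.47 ] w 0.0469 60.0
[0.866 1.014 0.501]
[0.828 1.012 0.401]
```

The torque again says about 47 N at this angle. I release, this time with no turn in the rows.

>>> {"api": "jog_arm", "payload": {
  "travel": [
    [0, 0, 0],
    [0, 0, 0],
    [0, 0, 0],
    [0, 0, 0],
    [0, 0, 0],
    [0, 0, -0.04],
    [0, 0, -0.1],
    [0, 0, -0.18],
    [0, 0, -0.25],
    [0, 0, -0.25]
  ],
  "dr": [
    [0, 0, 0],
    [0, 0, 0],
    [0, 0, 0],
    [0, 0, 0],
    [0, 0, 0],
    [0, 0, 0],
    [0, 0, 0],
    [0, 0, 0],
    [0, 0, 0],
    [0, 0, 0]
  ],
  "claw": [1, 1, 1, 1, 1, 1, 1, 1, 1, 1]
}}

```text
time_s: 32.75
tcp_pos: [0.6097, 0.0092, 0.2553]
eef_rot: [-179.7, -0.2, -37.4]
contact_force: [0.7, 0.1, -0.4]
gripper_width: 0.0878
gripper_force: 0.0
```

```bash
python3 st.py; python3 -c "
from h import *
print(r.close_job())"
```

```text
t 32.75 tcp [0.6097 0.0092 0.2553] rot [-179.7   -0.2  -37.4] j6 33.3 F [ 0.7  0.1 -0.4] M [-0.019  0.208  0.013] w 0.0878 0.0
the job is handed in; nothing more can be done
None
```

The silver holder is fully home against the stop, the pad bears on it with about 47 N (estimated from knob torque, after an accidental nudge that I backed off and re-tightened), and the job was handed in at about 33 s with the gripper clear.

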